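Find the full hairpin tin by its weight

TASK

One of the three identical closed hairpin tins on the tray is full of hairpins: find it by feel. Going along the row from the robot's left to its right, lift each tin upright a good 5 cm off the tray for about a second to judge its weight, setting it gently back in its own place before you take the next (the last may stay in hand if it is the heaviest), and keep everything else on the table undisturbed. Finish still holding the heaviest tin up in the gripper, upright and at least 15 cm above the table top, with the other two standing in their own places.

Things in the scene. Friction and masses are not known exactly. Their poses are not given: they have to be found in the camera images.
- tin_a_center (a point): centre (half-way up) of one of the three identical closed round aluminium hairpin tins with a ribbed twist cap: 60 mm across, 52 mm high, straight-sided, so the centre is 26 mm above its underside; they stand on the tray, one in each place, in an order that changes; they weigh about 60, 130 and 320 g (each up to 10 % more or less), which cannot be seen, and the letter says nothing about it; z axis up out of the cap
- tin_b_center (a point): centre (half-way up) of one of the three identical closed round aluminium hairpin tins with a ribbed twist cap: 60 mm across, 52 mm high, straight-sided, so the centre is 26 mm above its underside; they stand on the tray, one in each place, in an order that changes; they weigh about 60, 130 and 320 g (each up to 10 % more or less), which cannot be seen, and the letter says nothing about it; z axis up out of the cap
- tin_c_center (a point): centre (half-way up) of one of the three identical closed round aluminium hairpin tins with a ribbed twist cap: 60 mm across, 52 mm high, straight-sided, so the centre is 26 mm above its underside; they stand on the tray, one in each place, in an order that changes; they weigh about 60, 130 and 320 g (each up to 10 % more or less), which cannot be seen, and the letter says nothing about it; z axis up out of the cap
- place_left (a point): the left place on the tray, a flat pale cork inlay 72 mm across; this point is where the centre of a tin standing there lies, 26 mm above the tray's floor and 32 mm above the table top; neighbouring places are 100 mm apart along the tray's y; axes are the tray's: x across the tray away from the robot, y along the row to the robot's left, z up
- place_middle (a point): the middle place on the tray, a flat pale cork inlay 72 mm across; this point is where the centre of a tin standing there lies, 26 mm above the tray's floor and 32 mm above the table top; neighbouring places are 100 mm apart along the tray's y; axes are the tray's: x across the tray away from the robot, y along the row to the robot's left, z up
- place_right (a point): the right place on the tray, a flat pale cork inlay 72 mm across; this point is where the centre of a tin standing there lies, 26 mm above the tray's floor and 32 mm above the table top; neighbouring places are 100 mm apart along the tray's y; axes are the tray's: x across the tray away from the robot, y along the row to the robot's left, z up
- tray: fixed flat wooden tray, 140 mm across (x) by 330 mm along the row (y), floor 6 mm thick, rim 12 mm high and 5 mm thick (inner width 130 mm); origin under its centre, on the table
- table: the cane-topped table; its top is at height 0
- combs: two plastic combs, 170 mm long, lying crossed, together 9 mm high; origin under the crossing; bystander
- dish: green ceramic trinket dish, 100 mm across, 28 mm high; origin under its centre; bystander
- kajal: glass kajal holder with a brass top, 38 mm across the foot, 78 mm high, easily tipped; origin under its centre; bystander
- perfume: amber glass perfume bottle, 32 by 56 mm, 92 mm high; origin under its centre; bystander
- hairbrush: wooden hairbrush lying bristles down, 220 mm long (x, head towards +x), 62 mm wide, 28 mm high; origin on the table under its neck, near its middle; bystander
- cover_pull (a point): finger rib near the robot's end of the sliding wooden cover of the flat mirror (frame 230 by 150 mm, 20 mm high, lying on the table at the robot's left); bystander
Mind the look-alikes: they are no part of the job. What is shaped like the part that bears tin_b_center but green, purple or turquoise is not meant.

How it is judged:
By the outcome, as a careful person would: the job done as asked, in the order asked, and still so for the second after the job is handed in, while the arm keeps its last pose, push and grip.
It also fails if it takes over 67 s, if anything falls off the work surface, if the arm or the gripper's body presses on something with over 40 N, if the wrist force passes 120 N, or if a joint passes its speed limit or range.

ROBOT

A 6-joint arm with a two-finger parallel gripper is mounted at the origin on the work surface. World frame = base frame: x ahead of the robot, y to its left, z up, the work surface at z = 0. Lengths are in m, angles in degrees, forces in N, time in s.
With the tool pointing down it reaches from about 0.35 to 0.875 m from the base axis. Payload 4.2 kg.
Tool frame: the origin (TCP) lies midway between the tips of the shut fingers; the grasp point (between the pads) lies 19 mm behind it; z points along the fingers, y is the line along which they close (so a half turn about z gives the same grasp; the last joint's range is limited). The gripper opens to 87 mm and grips with 3 to 60 N. Pads are 19 mm wide; open, the fingers measure 117 mm over their backs; the gripper's body (75 mm by 190 mm) begins 51 mm behind the grasp point.
Start: joints at [-58.751, 22.042, 0.453, 0, -68.411, -14.817], TCP at [0.177, -0.599, 0.197] pointing down, gripper open.
Joint ranges: [-179.83, 179.83], [-69.29, 118.12], [-61.27, 80.66], [-181.25, 117.63], [-171.15, -9.14], [-177.46, 177.46]. Speed limits (degrees/s): [159.86, 159.86, 180, 180, 180, 180].

INTERFACE

Orientations are given as a 3x3 rotation matrix whose columns are the frame's x, y, z axes.
In Python, from station import r, cams gives the robot as it stands.
- The arm moves only by the tool play_rows, never from a script. Its argument "commands" is text: rows parted by semicolons, each of 6 numbers parted by spaces: the shift along the world's x, y, z normalised to -1 to 1, where 1 is 30 mm, then the turn, a rotation vector about the world's x, y, z normalised to -1 to 1, where 1 is 0.15 rad. A call has 1 to 20 rows; each row shifts and turns the commanded pose from where the row before left it; what a row does not reach is not made up. A row lasts 1/10 s, in which the tool goes at most 50 mm and 8.59 degrees, less where a joint would pass 70% of its speed; a pose out of reach is approached as far as the arm can. A call with a number of a shift or a turn outside -1 to 1 is refused whole. A call with a gripper value outside its range is refused whole. "grip" is the finger opening in mm, from 0 to 87, set as the call begins (left out, the last holds). The fingers move at their own pace and stop on an object; the grip force is fixed at half the most. Time passes only in rows, so rows that do not move let the fingers close. It gives the time, the measured TCP pose, the force, the opening and the grip force at its end, in the units of the state.
- r.sense(): the state, without advancing time (a new reading comes with each control period).
- cams.capture(name): name is "side" or "top"; returns (picture, depth): 400x640x3 uint8, blue, green, red; 400x640 float32, m along the optical axis (not along the pixel's ray), 0 where there is no reading.
- cams.camera_info(name): a dict with "mtx" (3x3 intrinsics, pixels), "R" (3x3) and "t" (3): a world point X has camera coordinates R X + t. Camera axes: x right, y down, z forward; pixel columns grow to the right and rows downward; lengths in m; the calibration is good to about 2 mm. A picture is of the moment at which its call begins. camera_info takes no time and is no camera call.
- r.finish_job(): hands the job in; it is judged then, once.
The state is a dict: "time_s": time; "joints": joint angles; "joint_velocities": joint speeds; "effort": joint torques, N m; "tcp_pos": TCP position; "ee_rot": TCP orientation; "wrist_force": force on the tool from outside, world axes, zero at the start; "moment": the same for the moment, N m; "gripper_width": opening from 0.0 (shut) to 1.0 (fully open); "gripper_force": force on a finger pad.
Only numpy, scipy, OpenCV 4.12 (cv2) and the standard library are available. Lean on these libraries where they do the work, as an engineer would, in place of code of your own. Each camera call takes 0.05 s, during which the arm holds its last target. There are 200 camera calls.

## Working session

There is one attempt and no reset: what is moved stays moved. The work goes in short steps, Python scripts to look and compute and a tool call to move; the robot and the scene stay as the last step left them, time stands still between calls to the robot, and variables do not carry over. Pictures are saved under pics/ and viewed, at most 10 in all, crops included, and the job is handed in when it is done.

Besides the shell and the picture viewer there is one more tool, called after "Call:" as name(argument=value, ...) on one line, values as JSON. play_rows: Moves the arm, as the interface text tells. Scaled input: -1 to 1 covers 30 mm each way for a shift and 0.15 rad each way for a turn. Its arguments: {"type":"object","properties":{"commands":{"type":"string"},"grip":{"type":"number"}},"required":["commands"]}

```bash
mkdir -p pics; cat > h.py <<'E'
import numpy as np, cv2
from station import r, cams
def px2w(name,d,u,v,z=None):
    c=cams.camera_info(name);K=np.array(c["mtx"]);R=np.array(c["R"]);t=np.array(c["t"])
    ray=np.linalg.solve(K,[u,v,1.]);o=-R.T@t
    if z is None: return R.T@(ray*d[int(v),int(u)]-t)
    w=R.T@ray; return o+w*(z-o[2])/w[2]
E
python3 - <<'E'
from h import *
for n in("top","side"):
    p,d=cams.capture(n);cv2.imwrite(f"pics/{n}0.png",p);np.save(f"{n}0.npy",d)
    c=cams.camera_info(n);print(n,-np.array(c["R"]).T@c["t"],np.array(c["R"])[2])
s=r.sense();print(s["time_s"],s["tcp_pos"],s["ee_rot"],s["wrist_force"])
E
```

```text
top [0.28913168 0.10063057 1.29132458] [ 0.22263376  0.01333345 -0.97481097]
side [ 0.41705097 -0.75237169  0.73666073] [ 0.12116384  0.78347092 -0.60950197]
0.1 [ 0.17663858 -0.59891132  0.19596239] [[-9.59195155e-01 -2.82744093e-01 -6.57161033e-04]
 [-2.82744837e-01  9.59193358e-01  1.85979210e-03]
 [ 1.04499268e-04  1.96971246e-03 -9.99998055e-01]] [-0.03402659 -0.24936218 -0.711083  ]
```

View pics/top0.png

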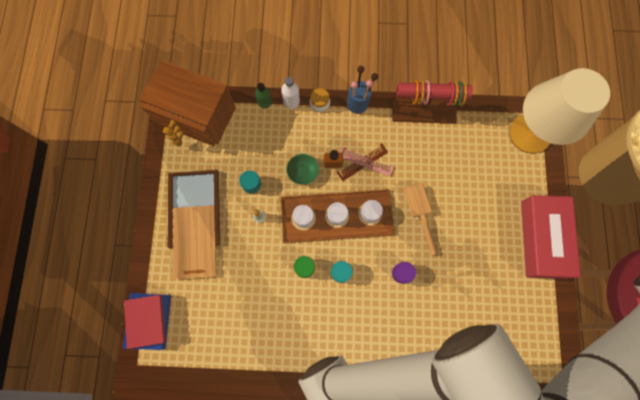

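View pics/side0.png

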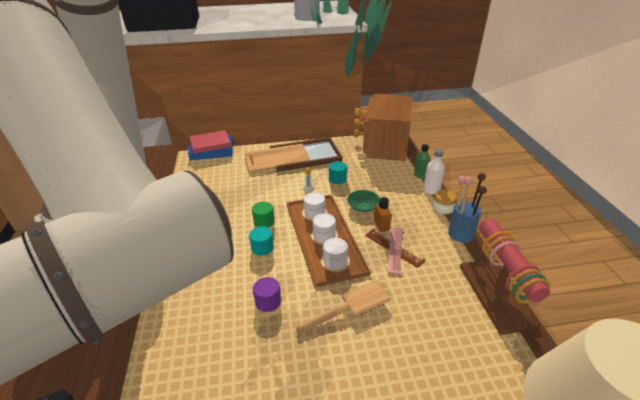

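The top view shows three silver tins on the tray at about (303,216), (337,214) and (371,211). The look-alikes are green (304,267), turquoise (341,272), purple (404,273) and turquoise (250,182). The kajal is near (259,215). I choose the silver three on the tray and check them in a crop.

```bash
python3 - <<'E'
from h import *
p=cv2.imread("pics/top0.png");d=np.load("top0.npy")
cv2.imwrite("pics/crop.png",cv2.resize(p[140:290,230:430],None,fx=4,fy=4,interpolation=cv2.INTER_CUBIC))
# height map from depth
c=cams.camera_info("top");K=np.array(c["mtx"]);R=np.array(c["R"]);t=np.array(c["t"])
v,u=np.mgrid[0:400,0:640];P=np.stack([u,v,np.ones_like(u)],-1)@np.linalg.inv(K).T*d[...,None]
W=(P-t)@R
m=((W[...,2]>.047)&(W[...,2]<.075)&(d>0)).astype(np.uint8);m[:150]=0;m[300:]=0;m[:,:235]=0;m[:,430:]=0
n,l,s,ce=cv2.connectedComponentsWithStats(m)
for i in range(1,n):
    if s[i,4]>20:
        q=W[l==i]; print(ce[i].round(1),s[i,4],q.mean(0).round(4),q.min(0).round(3),q.max(0).round(3), px2w("top",d,*ce[i],z=.058).round(4))
for nm,u0,v0 in[("trayTL",284,198),("trayTR",391,192),("trayBL",287,242),("trayBR",395,235),("kajal",259,215),("perf",333,158),("brushtip",435,252)]:
    print(nm,W[v0,u0].round(3))
E
```

```text
[333.  158.5] 149 [0.7075 0.0622 0.059 ] [0.695 0.035 0.047] [0.729 0.089 0.073] [0.7078 0.0622 0.058 ]
[249.1 179.3] 309 [0.6357 0.3063 0.052 ] [0.607 0.277 0.047] [0.665 0.336 0.059] [0.634  0.3053 0.058 ]
[371.9 209.5] 345 [ 0.5584 -0.0546  0.0577] [ 0.529 -0.084  0.047] [ 0.591 -0.026  0.065] [ 0.5583 -0.0545  0.058 ]
[337.3 212. ] 345 [0.5472 0.0446 0.0575] [0.519 0.014 0.049] [0.578 0.074 0.065] [0.547  0.0446 0.058 ]
[302.8 214.4] 342 [0.5359 0.1435 0.0576] [0.506 0.114 0.048] [0.568 0.172 0.065] [0.5358 0.1435 0.058 ]
[257.2 213.1] 45 [0.5336 0.2739 0.0619] [0.524 0.264 0.047] [0.544 0.287 0.075] [0.5344 0.2744 0.058 ]
[303.9 265.7] 345 [0.3904 0.1338 0.0519] [0.362 0.105 0.047] [0.421 0.162 0.058] [0.3898 0.1336 0.058 ]
[341.6 270.7] 351 [0.3809 0.0276 0.0519] [ 0.352 -0.002  0.047] [0.411 0.057 0.059] [0.3804 0.028  0.058 ]
[405.  271.6] 352 [ 0.3858 -0.1498  0.052 ] [ 0.357 -0.178  0.047] [ 0.416 -0.121  0.058] [ 0.3853 -0.1486  0.058 ]
trayTL [0.594 0.204 0.007]
trayTR [ 0.627 -0.119  0.002]
trayBL [0.462 0.188 0.004]
trayBR [ 0.496 -0.131  0.002]
kajal [0.53  0.27  0.052]
perf [0.701 0.063 0.083]
brushtip [ 0.448 -0.243  0.022]
```

View pics/crop.png

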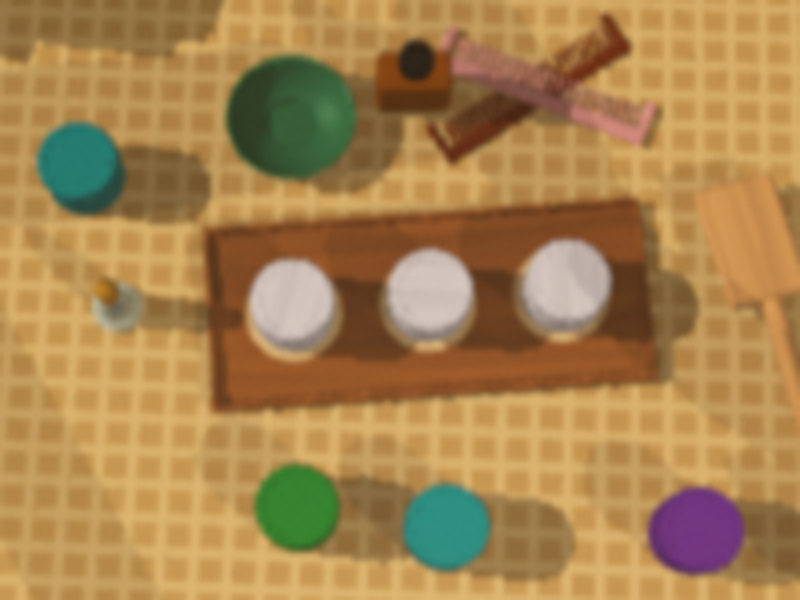

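Call:
play_rows(commands="0.5 1 0 0 0 0.465;0.5 1 0 0 0 0.465;0.5 1 0 0 0 0.465;0.5 1 0 0 0 0.465;0.5 1 0 0 0 0.465;0.5 1 0 0 0 0.465;0.5 1 0 0 0 0.465;0.5 1 0 0 0 0.465;0.5 1 0 0 0 0.465;0.5 1 0 0 0 0.465;0.5 1 0 0 0 0.465;0.5 1 0 0 0 0.465;0.5 1 0 0 0 0.465;0.5 1 0 0 0 0.465;0.5 1 0 0 0 0.465;0.5 1 0 0 0 0.465;0.5 1 0 0 0 0.465;0.5 1 0 0 0 0.465;0.5 1 0 0 0 0.465;0.5 1 0 0 0 0.465", grip=87)

```text
time_s: 2.1
tcp_pos: [0.4769, 0.0019, 0.1967]
ee_rot: [[0.114, -0.993, -0.001], [-0.993, -0.114, -0.0], [-0.0, 0.001, -1.0]]
wrist_force: [0.5, 0.4, 0.2]
gripper_width: 1.002
gripper_force: 0.0
```

Call:
play_rows(commands="0.4 0.95 0 0 0 0;0.4 0.95 0 0 0 0;0.4 0.95 0 0 0 0;0.4 0.95 0 0 0 0;0.4 0.95 0 0 0 0;0 0 0 0 0 0;0 0 0 0 0 0;0 0 0 0 0 0")

```text
time_s: 2.9
tcp_pos: [0.5362, 0.1424, 0.1966]
ee_rot: [[0.11, -0.994, -0.001], [-0.994, -0.11, -0.0], [0.0, 0.001, -1.0]]
wrist_force: [0.1, 0.0, -0.3]
gripper_width: 1.001
gripper_force: 0.0
```

```bash
python3 - <<'E'
from h import *
s=r.sense();print(s["time_s"],s["tcp_pos"],np.array(s["ee_rot"]).round(4),s["wrist_force"],s["joints"])
p,d=cams.capture("side");cv2.imwrite("pics/s1.png",cv2.resize(p[80:330,150:450],None,fx=2.5,fy=2.4))
E
```

```text
2.9 [0.53623361 0.14236855 0.19662387] [[ 1.103e-01 -9.939e-01 -1.000e-03]
 [-9.939e-01 -1.103e-01 -4.000e-04]
 [ 3.000e-04  1.100e-03 -1.000e+00]] [ 0.14925751  0.03186514 -0.28364993] [ 3.16031643e+01  1.52677593e+01 -9.52135166e+00 -9.67515381e-03
 -6.52735574e+01 -2.52670152e+01]
```

View pics/s1.png

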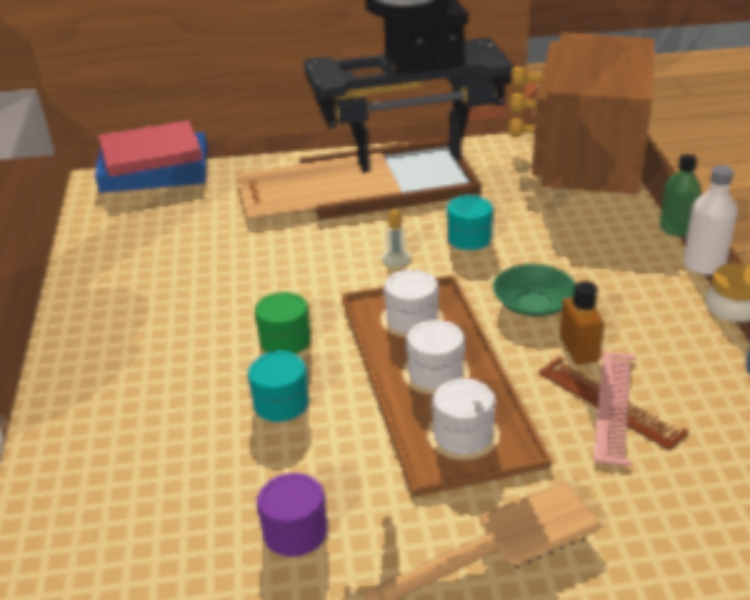

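The view shows the open gripper above the left tin, closing across the tray, with clear air around it. Descend and grip.

Call:
play_rows(commands="0 0.04 -1 0 0 0;0 0 -1 0 0 0;0 0 -1 0 0 0;0 0 -1 0 0 0;0 0 -1 0 0 0;0 0 -0.6 0 0 0;0 0 -0.3 0 0 0;0 0 -0.1 0 0 0;0 0 0 0 0 0;0 0 0 0 0 0")

```text
time_s: 3.95
tcp_pos: [0.5377, 0.1446, 0.0182]
ee_rot: [[0.111, -0.994, 0.002], [-0.994, -0.111, 0.001], [-0.001, -0.002, -1.0]]
wrist_force: [-0.1, -0.2, -0.8]
gripper_width: 1.005
gripper_force: 0.0
```

Call:
play_rows(commands="0 0 0 0 0 0;0 0 0 0 0 0;0 0 0 0 0 0;0 0 0 0 0 0;0 0 0 0 0 0;0 0 0 0 0 0;0 0 0 0 0 0", grip=0)

```text
time_s: 4.65
tcp_pos: [0.5366, 0.1442, 0.017]
ee_rot: [[0.111, -0.994, -0.0], [-0.994, -0.111, -0.0], [0.0, 0.0, -1.0]]
wrist_force: [-2.4, 0.7, 2.1]
gripper_width: 0.683
gripper_force: 30.0
```

Call:
play_rows(commands="0 0 0.2 0 0 0;0 0 0.4 0 0 0;0 0 0.6 0 0 0;0 0 0.6 0 0 0;0 0 0.4 0 0 0;0 0 0.2 0 0 0;0 0 0 0 0 0;0 0 0 0 0 0;0 0 0 0 0 0;0 0 0 0 0 0;0 0 0 0 0 0;0 0 0 0 0 0;0 0 0 0 0 0;0 0 0 0 0 0;0 0 0 0 0 0;0 0 0 0 0 0;0 0 0 0 0 0;0 0 0 0 0 0;0 0 0 0 0 0")

```text
time_s: 6.55
tcp_pos: [0.5368, 0.1443, 0.089]
ee_rot: [[0.111, -0.994, -0.0], [-0.994, -0.111, 0.0], [-0.0, 0.0, -1.0]]
wrist_force: [-0.1, -1.1, -0.5]
gripper_width: 0.683
gripper_force: 30.0
```

```bash
python3 - <<'E'
from h import *
f=[]
for i in range(4):
    cams.capture("side"); s=r.sense(); f.append(s["wrist_force"][2])
print(f,s["effort"],s["tcp_pos"],s["time_s"])
E
```

```text
[np.float64(-0.42401692078118647), np.float64(-0.25294622828858426), np.float64(-0.8448317324970334), np.float64(-1.048368119031764)] [ 2.47385433e-04 -3.56101656e+01  1.58582461e+01  3.60664241e+00
  2.57348438e-04 -1.90569523e-05] [0.53680649 0.14426543 0.08894947] 6.75
```

Call:
play_rows(commands="0 0 -0.3 0 0 0;0 0 -0.6 0 0 0;0 0 -0.6 0 0 0;0 0 -0.4 0 0 0;0 0 -0.2 0 0 0;0 0 -0.12 0 0 0;0 0 -0.08 0 0 0;0 0 -0.05 0 0 0;0 0 -0.03 0 0 0;0 0 0 0 0 0;0 0 0 0 0 0;0 0 0 0 0 0")

```text
time_s: 7.95
tcp_pos: [0.537, 0.1443, 0.0178]
ee_rot: [[0.111, -0.994, 0.0], [-0.994, -0.111, 0.0], [-0.0, -0.0, -1.0]]
wrist_force: [0.6, 0.1, -0.0]
gripper_width: 0.683
gripper_force: 30.0
```

Call:
play_rows(commands="0 0 0 0 0 0;0 0 0 0 0 0;0 0 0 0 0 0;0 0 0 0 0 0;0 0 0 0 0 0;0 0 0 0 0 0", grip=85)

```text
time_s: 8.55
tcp_pos: [0.5368, 0.1443, 0.0176]
ee_rot: [[0.111, -0.994, 0.0], [-0.994, -0.111, 0.0], [-0.0, -0.0, -1.0]]
wrist_force: [0.3, 0.2, 0.5]
gripper_width: 0.967
gripper_force: 0.0
```

Call:
play_rows(commands="0 0 0.4 0 0 0;0 0 0.8 0 0 0;0 0 1 0 0 0;0 0 0.6 0 0 0;0.035 -0.4 0 0 0 0;0.085 -0.8 0 0 0 0;0.085 -0.8 0 0 0 0;0.085 -0.8 0 0 0 0;0.06 -0.5 0 0 0 0;0 0 0 0 0 0;0 0 0 0 0 0", grip=87)

```text
time_s: 9.65
tcp_pos: [0.5472, 0.045, 0.1013]
ee_rot: [[0.11, -0.994, -0.0], [-0.994, -0.11, -0.0], [-0.0, 0.0, -1.0]]
wrist_force: [-0.1, 0.1, -0.4]
gripper_width: 1.004
gripper_force: 0.0
```

```bash
cat > tins.py <<'E'
from h import *
def tins():
    p,d=cams.capture("top")
    c=cams.camera_info("top");K=np.array(c["mtx"]);R=np.array(c["R"]);t=np.array(c["t"])
    v,u=np.mgrid[0:400,0:640];W=(np.stack([u,v,np.ones_like(u)],-1)@np.linalg.inv(K).T*d[...,None]-t)@R
    m=((W[...,2]>.047)&(W[...,2]<.075)&(d>0)).astype(np.uint8);m[:150]=0;m[300:]=0;m[:,:235]=0;m[:,430:]=0
    n,l,s,ce=cv2.connectedComponentsWithStats(m)
    for i in range(1,n):
        if s[i,4]>100: print(ce[i].round(1),s[i,4],W[l==i].mean(0).round(4))
E
python3 - <<'E'
from tins import *
tins(); s=r.sense();print(s["tcp_pos"],s["wrist_force"])
E
```

```text
[248.4 177.6] 243 [0.6411 0.3086 0.0519]
[371.8 209.6] 348 [ 0.5582 -0.0543  0.0575]
[306.6 215.1] 162 [0.5345 0.1324 0.0576]
[341.4 211.1] 130 [0.5502 0.0331 0.0578]
[341.6 270.8] 343 [0.3807 0.0275 0.0519]
[404.9 271.6] 357 [ 0.3857 -0.1494  0.0523]
[0.547248   0.04543348 0.10137748] [ 0.5659254  -0.47313367 -0.41559295]
```

Above the middle tin. Descend 84 mm (2.8 units).

Call:
play_rows(commands="0 0 -0.4 0 0 0;0 0 -0.8 0 0 0;0 0 -0.8 0 0 0;0 0 -0.5 0 0 0;0 0 -0.3 0 0 0;0 0 0 0 0 0;0 0 0 0 0 0")

```text
time_s: 10.4
tcp_pos: [0.5477, 0.0457, 0.0177]
ee_rot: [[0.112, -0.994, 0.001], [-0.994, -0.112, -0.0], [0.0, -0.001, -1.0]]
wrist_force: [-0.0, -0.5, 0.6]
gripper_width: 1.001
gripper_force: 0.0
```

Call:
play_rows(commands="0 0 0 0 0 0;0 0 0 0 0 0;0 0 0 0 0 0;0 0 0 0 0 0;0 0 0 0 0 0;0 0 0 0 0 0;0 0 0 0 0 0", grip=0)

```text
time_s: 11.1
tcp_pos: [0.5462, 0.0449, 0.0177]
ee_rot: [[0.111, -0.994, -0.002], [-0.994, -0.111, -0.001], [0.0, 0.002, -1.0]]
wrist_force: [-5.4, -0.8, 5.9]
gripper_width: 0.681
gripper_force: 30.0
```

Call:
play_rows(commands="0 0 0.2 0 0 0;0 0 0.4 0 0 0;0 0 0.6 0 0 0;0 0 0.6 0 0 0;0 0 0.4 0 0 0;0 0 0.2 0 0 0;0 0 0 0 0 0;0 0 0 0 0 0;0 0 0 0 0 0;0 0 0 0 0 0;0 0 0 0 0 0;0 0 0 0 0 0;0 0 0 0 0 0;0 0 0 0 0 0;0 0 0 0 0 0;0 0 0 0 0 0;0 0 0 0 0 0;0 0 0 0 0 0;0 0 0 0 0 0")

```text
time_s: 13.0
tcp_pos: [0.5473, 0.0453, 0.0896]
ee_rot: [[0.111, -0.994, 0.0], [-0.994, -0.111, 0.0], [-0.0, -0.0, -1.0]]
wrist_force: [0.6, 0.9, -2.6]
gripper_width: 0.68
gripper_force: 30.0
```

```bash
python3 - <<'E'
from tins import *
f=[]
for i in range(3):
    cams.capture("side"); s=r.sense(); f.append(s["wrist_force"][2])
print(f,s["effort"],s["tcp_pos"],s["time_s"]);tins()
E
```

```text
[np.float64(-3.4453692030523357), np.float64(-2.9169517794732025), np.float64(-4.205774814916148)] [-7.43652217e-04 -3.64148283e+01  1.66800696e+01  3.91951069e+00
  1.53247820e-02 -5.14112878e-05] [0.54732775 0.04526236 0.08956502] 13.15
[248.6 178.3] 271 [0.6387 0.3078 0.0521]
[371.8 209.5] 343 [ 0.5584 -0.0542  0.0575]
[306.5 215.8] 147 [0.5323 0.1326 0.0577]
[341.5 270.6] 346 [0.3812 0.0277 0.0519]
[404.9 271.5] 356 [ 0.3859 -0.1493  0.052 ]
```

The middle tin reads about 3.2 N, so it is the likely heavy one. I still have to set it back and weigh the right one.

Call:
play_rows(commands="0 0 -0.3 0 0 0;0 0 -0.6 0 0 0;0 0 -0.6 0 0 0;0 0 -0.4 0 0 0;0 0 -0.2 0 0 0;0 0 -0.12 0 0 0;0 0 -0.08 0 0 0;0 0 -0.05 0 0 0;0 0 -0.04 0 0 0;0 0 0 0 0 0;0 0 0 0 0 0;0 0 0 0 0 0")

```text
time_s: 14.4
tcp_pos: [0.5475, 0.0453, 0.0181]
ee_rot: [[0.111, -0.994, 0.001], [-0.994, -0.111, 0.0], [-0.0, -0.001, -1.0]]
wrist_force: [0.8, -0.3, -3.6]
gripper_width: 0.681
gripper_force: 30.0
```

Call:
play_rows(commands="0 0 0 0 0 0;0 0 0 0 0 0;0 0 0 0 0 0;0 0 0 0 0 0;0 0 0 0 0 0;0 0 0 0 0 0", grip=87)

```text
time_s: 15.0
tcp_pos: [0.5474, 0.0453, 0.0179]
ee_rot: [[0.111, -0.994, 0.0], [-0.994, -0.111, 0.0], [-0.0, -0.0, -1.0]]
wrist_force: [0.8, -0.1, -0.6]
gripper_width: 0.992
gripper_force: 0.0
```

Call:
play_rows(commands="0 0 0.4 0 0 0;0 0 0.8 0 0 0;0 0 1 0 0 0;0 0 0.6 0 0 0;0.04 -0.4 0 0 0 0;0.085 -0.8 0 0 0 0;0.085 -0.8 0 0 0 0;0.085 -0.8 0 0 0 0;0.075 -0.53 0 0 0 0;0 0 0 0 0 0;0 0 0 0 0 0", grip=87)

```text
time_s: 16.1
tcp_pos: [0.5581, -0.055, 0.1015]
ee_rot: [[0.11, -0.994, -0.001], [-0.994, -0.11, 0.0], [-0.0, 0.001, -1.0]]
wrist_force: [-0.4, 0.2, -0.4]
gripper_width: 0.997
gripper_force: 0.0
```

```bash
python3 - <<'E'
from tins import *
tins(); s=r.sense();print(s["tcp_pos"],s["wrist_force"])
E
```

```text
[249.  179.4] 308 [0.6356 0.3064 0.0521]
[299.2 214.3] 200 [0.536  0.1537 0.0578]
[301.8 265.9] 268 [0.3897 0.1398 0.0517]
[405.  271.5] 353 [ 0.3859 -0.1496  0.0522]
[ 0.55818854 -0.05451369  0.10158643] [-0.28310517  0.78814725  0.68397999]
```

Call:
play_rows(commands="0 0 -0.4 0 0 0;0 0 -0.8 0 0 0;0 0 -0.8 0 0 0;0 0 -0.5 0 0 0;0 0 -0.3 0 0 0;0 0 0 0 0 0;0 0 0 0 0 0")

```text
time_s: 16.85
tcp_pos: [0.5588, -0.0543, 0.0181]
ee_rot: [[0.112, -0.994, 0.001], [-0.994, -0.112, -0.0], [0.0, -0.001, -1.0]]
wrist_force: [0.7, 0.1, 0.4]
gripper_width: 1.005
gripper_force: 0.0
```

Call:
play_rows(commands="0 0 0 0 0 0;0 0 0 0 0 0;0 0 0 0 0 0;0 0 0 0 0 0;0 0 0 0 0 0;0 0 0 0 0 0;0 0 0 0 0 0", grip=0)

```text
time_s: 17.55
tcp_pos: [0.5581, -0.0547, 0.0181]
ee_rot: [[0.111, -0.994, -0.001], [-0.994, -0.111, -0.0], [0.0, 0.001, -1.0]]
wrist_force: [-2.0, -0.7, 3.5]
gripper_width: 0.676
gripper_force: 30.0
```

Call:
play_rows(commands="0 0 0.2 0 0 0;0 0 0.4 0 0 0;0 0 0.6 0 0 0;0 0 0.6 0 0 0;0 0 0.4 0 0 0;0 0 0.2 0 0 0;0 0 0 0 0 0;0 0 0 0 0 0;0 0 0 0 0 0;0 0 0 0 0 0;0 0 0 0 0 0;0 0 0 0 0 0;0 0 0 0 0 0;0 0 0 0 0 0;0 0 0 0 0 0;0 0 0 0 0 0;0 0 0 0 0 0;0 0 0 0 0 0;0 0 0 0 0 0")

```text
time_s: 19.45
tcp_pos: [0.5584, -0.0547, 0.0899]
ee_rot: [[0.111, -0.994, 0.0], [-0.994, -0.111, 0.0], [-0.0, -0.0, -1.0]]
wrist_force: [-0.0, -0.4, -1.9]
gripper_width: 0.678
gripper_force: 30.0
```

```bash
python3 - <<'E'
from tins import *
f=[]
for i in range(4):
    cams.capture("side"); s=r.sense(); f.append(s["wrist_force"][2])
print(f,s["effort"],s["tcp_pos"],s["time_s"])
E
```

```text
[np.float64(0.4243012948444942), np.float64(-1.328033712726762), np.float64(-0.8034820710226569), np.float64(-1.6215268579168232)] [ 9.79343531e-04 -3.63478053e+01  1.61457145e+01  3.68552104e+00
  3.00957018e-02 -2.40035780e-05] [ 0.55840809 -0.05465017  0.08984359] 19.65
```

The right tin reads about 1.1 N, so the middle one is heaviest. Set the right one back, then return to the middle.

Call:
play_rows(commands="0 0 -0.3 0 0 0;0 0 -0.6 0 0 0;0 0 -0.6 0 0 0;0 0 -0.4 0 0 0;0 0 -0.2 0 0 0;0 0 -0.12 0 0 0;0 0 -0.08 0 0 0;0 0 -0.05 0 0 0;0 0 -0.05 0 0 0;0 0 0 0 0 0;0 0 0 0 0 0;0 0 0 0 0 0")

```text
time_s: 20.85
tcp_pos: [0.5587, -0.0546, 0.0182]
ee_rot: [[0.111, -0.994, 0.001], [-0.994, -0.111, 0.0], [0.0, -0.001, -1.0]]
wrist_force: [0.2, -0.3, 0.5]
gripper_width: 0.682
gripper_force: 30.0
```

Call:
play_rows(commands="0 0 0 0 0 0;0 0 0 0 0 0;0 0 0 0 0 0;0 0 0 0 0 0;0 0 0 0 0 0;0 0 0 0 0 0", grip=87)

```text
time_s: 21.45
tcp_pos: [0.5584, -0.0547, 0.0179]
ee_rot: [[0.111, -0.994, 0.0], [-0.994, -0.111, 0.0], [-0.0, -0.0, -1.0]]
wrist_force: [-0.5, -0.4, 0.0]
gripper_width: 0.989
gripper_force: 0.0
```

Call:
play_rows(commands="0 0 0.4 0 0 0;0 0 0.8 0 0 0;0 0 1 0 0 0;0 0 0.6 0 0 0;-0.04 0.4 0 0 0 0;-0.085 0.8 0 0 0 0;-0.085 0.8 0 0 0 0;-0.085 0.8 0 0 0 0;-0.075 0.53 0 0 0 0;0 0 0 0 0 0;0 0 0 0 0 0")

```text
time_s: 22.55
tcp_pos: [0.547, 0.0455, 0.1016]
ee_rot: [[0.112, -0.994, -0.001], [-0.994, -0.112, -0.0], [0.0, 0.001, -1.0]]
wrist_force: [0.6, 0.3, -0.5]
gripper_width: 0.999
gripper_force: 0.0
```

Call:
play_rows(commands="0 0 -0.4 0 0 0;0 0 -0.8 0 0 0;0 0 -0.8 0 0 0;0 0 -0.5 0 0 0;0 0 -0.3 0 0 0;0 0 0 0 0 0;0 0 0 0 0 0")

```text
time_s: 23.25
tcp_pos: [0.5477, 0.045, 0.018]
ee_rot: [[0.11, -0.994, 0.0], [-0.994, -0.11, -0.0], [0.0, -0.0, -1.0]]
wrist_force: [-0.4, -0.8, 0.3]
gripper_width: 1.0
gripper_force: 0.0
```

Call:
play_rows(commands="0 0 0 0 0 0;0 0 0 0 0 0;0 0 0 0 0 0;0 0 0 0 0 0;0 0 0 0 0 0;0 0 0 0 0 0;0 0 0 0 0 0", grip=0)

```text
time_s: 23.95
tcp_pos: [0.5475, 0.0454, 0.0182]
ee_rot: [[0.111, -0.994, 0.0], [-0.994, -0.111, 0.0], [-0.0, -0.0, -1.0]]
wrist_force: [-0.6, 1.3, 1.9]
gripper_width: 0.679
gripper_force: 30.0
```

Call:
play_rows(commands="0 0 0.2 0 0 0;0 0 0.4 0 0 0;0 0 0.7 0 0 0;0 0 0.8 0 0 0;0 0 0.8 0 0 0;0 0 0.8 0 0 0;0 0 0.8 0 0 0;0 0 0.8 0 0 0;0 0 0.6 0 0 0;0 0 0.5 0 0 0;0 0 0.3 0 0 0;0 0 0.1 0 0 0;0 0 0 0 0 0;0 0 0 0 0 0;0 0 0 0 0 0;0 0 0 0 0 0;0 0 0 0 0 0;0 0 0 0 0 0;0 0 0 0 0 0;0 0 0 0 0 0")

```text
time_s: 25.95
tcp_pos: [0.5473, 0.0453, 0.2218]
ee_rot: [[0.111, -0.994, -0.0], [-0.994, -0.111, -0.0], [0.0, 0.0, -1.0]]
wrist_force: [0.4, -0.1, -2.8]
gripper_width: 0.683
gripper_force: 30.0
```

```bash
python3 - <<'E'
from tins import *
tins();f=[]
for i in range(4):
    p,d=cams.capture("side"); s=r.sense(); f.append(s["wrist_force"][2])
print(f,s["tcp_pos"],s["time_s"],s["gripper_width"])
cv2.imwrite("pics/s2.png",cv2.resize(p[80:330,150:450],None,fx=2.5,fy=2.4))
E
```

```text
[372.3 208.6] 324 [ 0.5612 -0.0557  0.0579]
[306.1 212.1] 206 [0.543  0.1343 0.0579]
[341.5 270.7] 353 [0.381  0.0279 0.0521]
[405.  271.6] 353 [ 0.3858 -0.1497  0.0518]
[np.float64(-4.132966917207415), np.float64(-2.8284088429300582), np.float64(-3.333412314695394), np.float64(-4.003015814041058)] [0.54730548 0.04527206 0.22187922] 26.2 0.6775830599346114
```

View pics/s2.png

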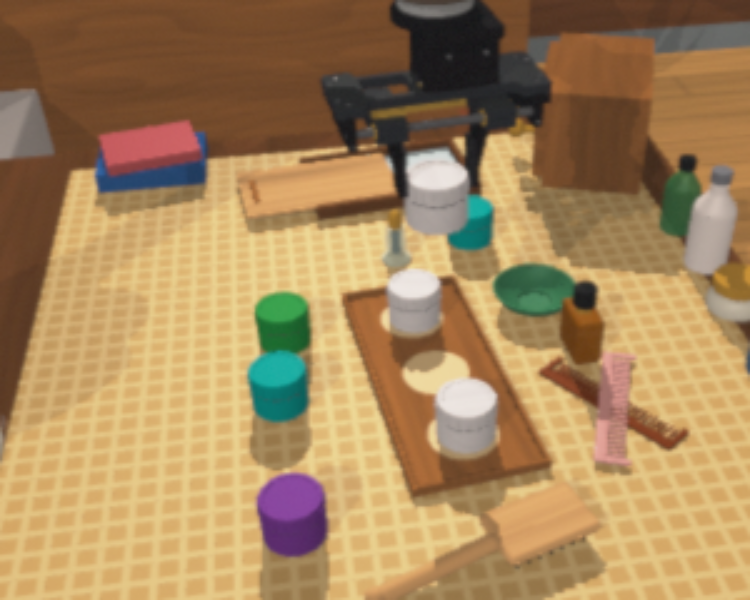

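The middle tin is held upright about 0.2 m up at (436,197), reading about 3.5 N. The other two stand on their inlays, and the bystanders look unmoved. I'm handing in.

```bash
python3 -c "
from station import r
print(r.finish_job())"
```

```text
the job is handed in; nothing more can be done
None
```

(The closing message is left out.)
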